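Hold back a belt tensioner

ROBOT

A 6-joint arm with a two-finger parallel gripper is mounted at the origin on the work surface. World frame = base frame: x ahead of the robot, y to its left, z up, the work surface at z = 0. Lengths are in m, angles in rad, forces in N, time in s.
With the tool pointing down it reaches from about 0.35 to 0.925 m from the base axis. Payload 6.4 kg.
Tool frame: the origin (TCP) lies midway between the tips of the shut fingers; the grasp point (between the pads) lies bot.tcp_to_grasp behind it (bot.tcp_to_grasp is the distance from the TCP to the grasp point, in m); z points along the fingers, y is the line along which they close (so a half turn about z gives the same grasp; the last joint's range is limited). The gripper opens to 94 mm and grips with 3 to 60 N. Pads are 16 mm wide; open, the fingers measure 119 mm over their backs; the gripper's body (75 mm by 177 mm) begins 78 mm behind the grasp point.
Start: joints at [-1.508, 0.245, 1.558, -0, 1.339, -0.174], TCP at [0.152, -0.632, 0.205] pointing down, gripper open.
Joint ranges: [-3.13, 3.13], [-1.02, 2.26], [0.13, 2.54], [-0.95, 4.09], [0.21, 2.88], [-2.74, 2.74]. Speed limits (rad/s): [2.57, 2.57, 3.14, 3.14, 3.14, 3.14].

INTERFACE

Orientations are given as a unit quaternion [w, x, y, z].
In Python, from plant import bot gives the robot as it stands.
- The arm moves only by the tool send_rows, never from a script. Its argument "plan" is a list of rows, each a list of 3 entries, a list of its own where there are three numbers: the shift along the tool's x, y, z scaled (see below), then the turn about the tool's z scaled (see below), then the opening in per cent of the stroke, from 0 (shut) to 100 (fully open). A call has 1 to 20 rows; each row is the pose to reach, as a shift and turn from the pose commanded when the call began, along the tool's axes at that moment; what a row does not reach only later rows make up. The controller multiplies each number of a shift by 100 cm and each number of a turn by pi/2 rad. A row lasts 1/8 s, in which the tool goes at most 62.5 mm and 10.7 degrees, less where a joint would pass 70% of its speed; a pose out of reach is approached as far as the arm can. A call with a number of a shift or a turn outside -1 to 1 is refused whole. A call with a gripper value outside its range is refused whole. The fingers move at their own pace and stop on an object; "force" is the grip in N (left out, the last holds). Time passes only in rows, so rows that repeat a pose let the fingers close. It gives the time, the measured TCP pose, the force, the opening and the grip force at its end, in the units of the state.
- bot.state(): the state, without advancing time (a new reading comes with each control period).
- bot.camera(name): name is "scene" or "top"; returns a dict with "img" (400x640x3 uint8, red, green, blue), "depth" (400x640 float32, m along the optical axis (not along the pixel's ray), 0 where there is no reading), "fx", "fy", "cx", "cy" (pixels), "k1" (the pictures are not rectified: a ray, as slopes to the right and down, at radius r is drawn at 1 + k1 r^2 times it, then the intrinsics apply), "R" (3x3) and "t" (3): a world point X has camera coordinates R X + t. Camera axes: x right, y down, z forward; pixel columns grow to the right and rows downward; lengths in m; the calibration is good to about 2 mm. A picture is of the moment at which its call begins.
- bot.sign_off(): hands the job in; it is judged then, once.
Trained networks look in a picture, given as the dict that the camera call returned (one of the last four; its "shot" number tells which), for a name from the list of things; names that differ only in an ending like _2 or _b are one class to them, and where a whole thing is asked for, a point or a joint stands for the part that bears it (a point fixed in the world has none). Each returns a list of dicts, best first, with "conf" (0 to 1); they miss things now and then, are a little off and sometimes report something else, mostly with a low value. They report only what shows in the picture. A call takes as long as a camera call. They do not tell look-alikes from the thing itself.
- bot.spot_in(picture, query): "point" ([column, row] in pixels, amid what is visible of it).
The state is a dict: "time_s": time; "qpos": joint angles; "dq": joint speeds; "joint_efforts": joint torques, N m; "position": TCP position; "ee_rot": TCP orientation; "ft_force": force on the tool from outside, world axes, zero at the start; "moment": the same for the moment, N m; "grip_width": finger opening in m; "grip_force": force on a finger pad.
Only numpy, scipy, OpenCV 4.12 (cv2) and the standard library are available. Lean on these libraries where they do the work, as an engineer would, in place of code of your own. Each camera call takes 0.05 s, during which the arm holds its last target. There are 200 camera calls.

TASK

A bearing block has been left in the way of the sprung tensioner arm of this conveyor drive: lift it out and set it down, without dropping it, flat on its base in the empty parts tray. Then push the arm's roller back past the ratchet click, on beyond the point where the pawl would catch it, and finish while still holding it there against its spring, so that the robot and not the pawl carries the load. Leave the other things on the bench where they are.

Things in the scene. Friction and masses are not known exactly. Their poses are not given: they have to be found in the camera images.
- unit: tensioner unit, bolted down: flat dark steel plate 10 mm thick; origin at bench level, plate from x -180 to 105, y -120 to 120 mm. In this frame: arm pivot (-75, 0); steel bracket 60 (x) x 18 (y), 42 high, at (35, 86); rubber stop post 20 across, 40 high, at (-7, 54); pawl and its guide x -186 to -118, y about 0, to 72 mm high
- pivot (a point): point on the vertical pivot axis of the tensioner arm, at the plate's upper face (10 mm above the bench)
- roller (a point): middle of the black roller at the free end of the tensioner arm: upright plain cylinder 40 mm in diameter, from 40 to 85 mm above the bench, fixed to the arm (it does not turn on it), its axis 130 mm from the pivot. It rides on a flat aluminium bar 14 mm wide that lies 28 to 40 mm above the bench
- tensioner (a joint): swing of the arm, rad: 0 at rest (arm points 30 degrees clockwise, from above, of the unit's x axis), grows anticlockwise as the roller is pushed to the unit's +y side; stop at 0.95. Force at the roller 3 N at 0, 8 at 0.65, 10 at 0.95, about 2 N more while it lifts the pawl (0.25 to 0.6). Click at about 0.6; let go, it falls back on the pawl at 0.62; beyond 0.70 the pawl is unloaded
- pawl (a joint): travel of the sprung pawl slider on the side of the pivot away from the roller, m: 0 is home; the pin on the arm's tail lifts it up to about 0.008 in passing, then it snaps back to 0 (the click). It works by itself
- bearing_block: loose aluminium bearing block, 36 mm (its x, the grasp width, flat parallel sides) x 64 mm (its y), base 28 mm high with a round hump to 48 mm, about 0.3 kg; origin at the centre of its underside. It stands on the plate in the sweep of the arm and would jam it against the bracket, short of the click
- empty_tray: grey parts tray with nothing in it, fixed to the bench: 190 mm (its x) x 130 mm (its y) outside, walls 4 mm thick and 35 mm high, floor 4 mm thick; origin at the centre of its underside. It is on the left or the right of the unit
- spares_tray: identical fixed tray on the other side of the unit, with two spare rollers standing in it
- spare_roller_a: loose spare roller, 40 mm in diameter, 45 mm high, standing in the spares tray; leave it
- spare_roller_b: second loose spare roller, alike, in the spares tray; leave it
- collar: loose steel collar, 30 mm across, 12 mm high, lying on the plate's corner near (-80, 85) mm in the unit's frame; leave it
- wrench: wrench lying flat on the far left, beyond the left tray; leave it
- screwdriver: screwdriver lying beyond the unit; leave it
- oil_bottle: white bottle 56 mm across, 130 mm high, beyond the unit; leave it
- carton: cardboard box 90 x 120 x 60 mm, beyond the left tray; leave it
- grease_tin: tin 72 mm across, 55 mm high, beyond the right tray; leave it
Things that resemble listed ones, but are neither listed nor needed, are in the scene too. What is shaped like the bearing_block but green or yellow is not meant.

How it is judged:
By the outcome, as a careful person would: the job done as asked, in the order asked, and still so for the second after the job is handed in, while the arm keeps its last pose, push and grip.
It also fails if it takes over 58 s, if anything falls off the work surface, if the arm or the gripper's body presses on something with over 40 N, if the wrist force passes 120 N, or if a joint passes its speed limit or range.

## Working session

There is one attempt and no reset: what is moved stays moved. The work goes in short steps, Python scripts to look and compute and a tool call to move; the robot and the scene stay as the last step left them, time stands still between calls to the robot, and variables do not carry over. Pictures are saved under pics/ and viewed, at most 10 in all, crops included, and the job is handed in when it is done.

Besides the shell and the picture viewer there is one more tool, called after "Request:" as name(argument=value, ...) on one line, values as JSON. send_rows: Moves the arm, as the interface text tells. Its arguments: {"type":"object","properties":{"plan":{"type":"array"},"force":{"type":"number"}},"required":["plan"]}

```bash
mkdir -p pics; ls
cat > h.py <<'E'
import numpy as np, cv2
from plant import bot
def world(c,u,v,depth=None):
    K=np.array([[c['fx'],0,c['cx']],[0,c['fy'],c['cy']],[0,0,1]])
    p=np.array([[(u-c['cx'])/c['fx'],(v-c['cy'])/c['fy']]])[0]
    s=p.copy()
    for _ in range(20): s=p/(1+c['k1']*(s@s))
    d=c['depth'][int(round(v)),int(round(u))] if depth is None else depth
    return c['R'].T@(np.array([s[0]*d,s[1]*d,d])-c['t'])
def cloud(c):
    H,W=c['depth'].shape
    u,v=np.meshgrid(np.arange(W),np.arange(H))
    p=np.stack([(u-c['cx'])/c['fx'],(v-c['cy'])/c['fy']],-1); s=p.copy()
    for _ in range(20): s=p/(1+c['k1']*(s**2).sum(-1,keepdims=True))
    d=c['depth'][...,None]
    X=np.concatenate([s*d,d],-1)
    return (X-c['t'])@c['R']
def proj(c,X):
    x=c['R']@np.asarray(X)+c['t']; s=x[:2]/x[2]; s=s*(1+c['k1']*(s@s))
    return s*[c['fx'],c['fy']]+[c['cx'],c['cy']]
E
python3 - <<'E'
from h import *
for n in('top','scene'):
    c=bot.camera(n); cv2.imwrite(f'pics/{n}1.png',c['img'][...,::-1])
    np.savez(f'{n}1.npz',**{k:v for k,v in c.items()})
    for q in('bearing_block','roller','pivot','empty_tray','spares_tray','unit','collar','spare_roller_a'):
        for r in bot.spot_in(c,q)[:3]:
            u,v=r['point']; print(n,q,round(r['conf'],2),np.round([u,v]),np.round(world(c,u,v),3))
print(bot.state(),bot.tcp_to_grasp)
E
```

```text
pics
top bearing_block 0.76 [344. 218.] [0.59  0.034 0.06 ]
top bearing_block 0.75 [411. 150.] [ 0.815 -0.187  0.042]
top bearing_block 0.72 [336. 145.] [0.829 0.057 0.05 ]
top roller 0.69 [364. 225.] [ 0.57  -0.029  0.042]
top pivot 0.85 [358. 236.] [ 0.538 -0.012  0.012]
top empty_tray 0.61 [252. 254.] [0.478 0.325 0.002]
top spares_tray 0.58 [451. 250.] [ 0.493 -0.313  0.005]
top unit 0.65 [358. 240.] [ 0.526 -0.012  0.013]
top spare_roller_a 0.59 [454. 259.] [ 0.464 -0.308  0.05 ]
top spare_roller_a 0.55 [447. 229.] [ 0.557 -0.287  0.054]
scene bearing_block 0.85 [373. 269.] [0.849 0.038 0.04 ]
scene bearing_block 0.68 [317. 339.] [ 0.837 -0.204  0.046]
scene bearing_block 0.57 [292. 226.] [0.601 0.021 0.051]
scene roller 0.72 [281. 242.] [ 0.598 -0.03   0.036]
scene pivot 0.78 [269. 236.] [ 0.563 -0.035  0.041]
scene empty_tray 0.8 [314. 148.] [0.461 0.328 0.002]
scene spares_tray 0.91 [191. 306.] [ 0.504 -0.3   -0.003]
scene unit 0.77 [272. 235.] [ 0.565 -0.024  0.035]
scene collar 0.55 [268. 205.] [0.484 0.058 0.02 ]
scene collar 0.23 [313. 149.] [0.463 0.321 0.007]
scene spare_roller_a 0.72 [178. 292.] [ 0.477 -0.304  0.049]
scene spare_roller_a 0.69 [205. 314.] [ 0.574 -0.309  0.047]
{'time_s': 0.9, 'qpos': array([-1.50812366e+00,  2.45079678e-01,  1.55778147e+00, -3.27662937e-05,
        1.33866118e+00, -1.74114088e-01]), 'dq': array([-0.00162364,  0.00028668,  0.00114394, -0.00253068,  0.00051579,
        0.00091115]), 'joint_efforts': array([ 1.02602278e-04, -4.15835309e+01, -3.14876926e+01,  6.86204969e-02,
        2.88905308e-02, -5.88797651e-07]), 'position': array([ 0.15246709, -0.63189596,  0.20547824]), 'ee_rot': array([ 3.42203200e-05,  9.92999241e-01,  1.18120728e-01, -1.78773806e-05]), 'ft_force': array([ 0.30583882,  0.52175442, -0.28175432]), 'moment': array([ 0.02751929, -0.08116607,  0.02353178]), 'grip_force': 0.0, 'grip_width': 0.0937394761600507} 0.0188
```

Run:
```python
import cv2
t=cv2.imread('pics/top1.png'); cv2.imwrite('pics/topc.png',cv2.resize(t[180:305,270:430],None,fx=4.8,fy=4.8,interpolation=cv2.INTER_CUBIC))
s=cv2.imread('pics/scene1.png'); cv2.imwrite('pics/scenec.png',cv2.resize(s[100:360,130:450],None,fx=2.3,fy=2.3,interpolation=cv2.INTER_CUBIC))
```

```text
(no output)
```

View pics/topc.png

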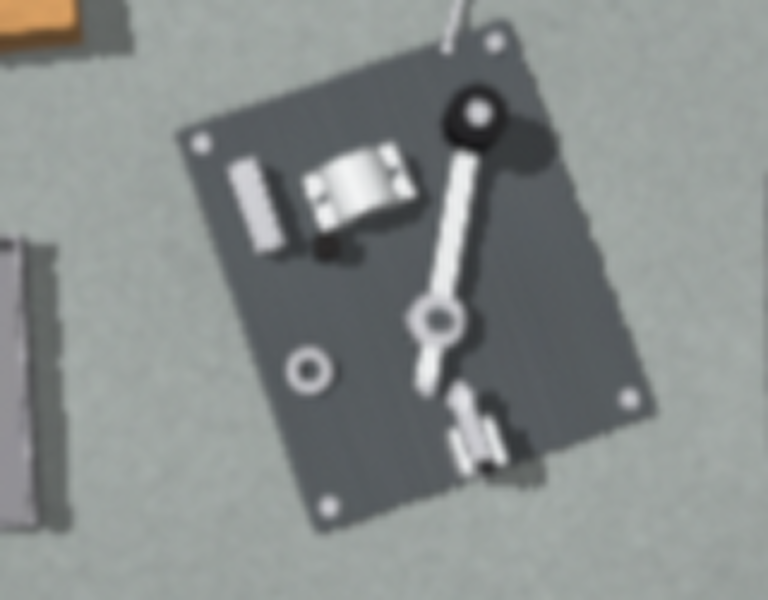

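View pics/scenec.png

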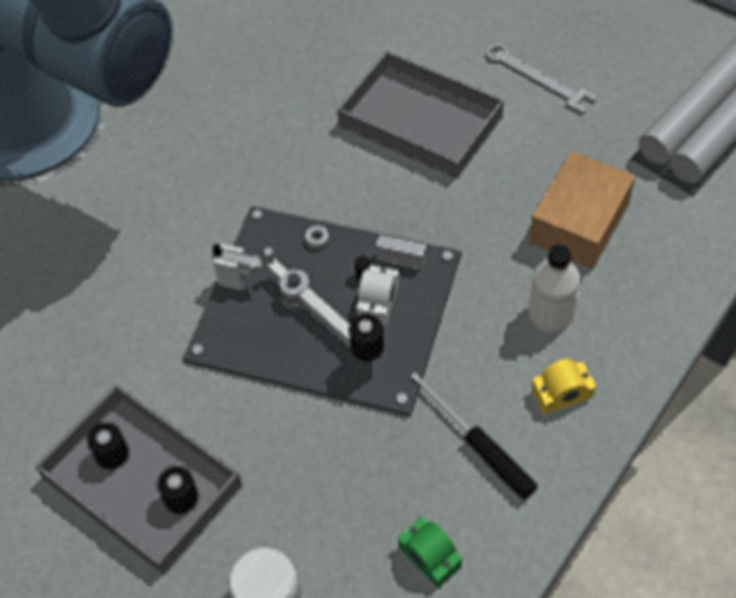

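```bash
cat >> h.py <<'E'
def ray(c,u,v,z):
    a=world(c,u,v,0.0); b=world(c,u,v,1.0); return a+(b-a)*(z-a[2])/(b[2]-a[2])
E
python3 - <<'E'
from h import *
c=dict(np.load('top1.npz')); s=dict(np.load('scene1.npz'))
def tp(x,y,z): return ray(c,270+(x+.5)/4.8-.5,180+(y+.5)/4.8-.5,z)
def sp(x,y,z): return ray(s,130+(x+.5)/2.3-.5,100+(y+.5)/2.3-.5,z)
U=np.array([[105,120],[105,-120],[-180,-120],[-180,120]])/1e3
def fit(P,tag):
    a=U-U.mean(0); b=P-P.mean(0); th=np.arctan2((a[:,0]*b[:,1]-a[:,1]*b[:,0]).sum(),(a*b).sum())
    R=np.array([[np.cos(th),-np.sin(th)],[np.sin(th),np.cos(th)]]); o=P.mean(0)-R@U.mean(0)
    print(tag,np.degrees(th),o,np.round((P-(U@R.T+o))*1e3,1).tolist()); return R,o
P1=np.array([tp(x,y,.01)[:2] for x,y in((180,133),(505,20),(655,412),(322,532))])
P2=np.array([sp(x,y,.01)[:2] for x,y in((462,250),(412,412),(185,362),(252,207))])
R1,o1=fit(P1,'top');R2,o2=fit(P2,'scene')
R,o=fit((P1+P2)/2,'both')
np.savez('unit.npz',R=R,o=o)
print('pivot',R@[-.075,0]+o)
w=lambda p:(np.asarray(p)[:2]-o)@R
print('roller top', w(tp(478,112,.085)), w(sp(366,325,.085)))
print('post',w(tp(325,247,.05)),'bracket',w(tp(258,205,.05)),'collar',w(tp(309,370,.022)))
for n,cc in(('top',c),('scene',s)):
    X=cloud(cc).reshape(-1,3); L=(X[:,:2]-o)@R
    m=(X[:,2]>.028)&(X[:,2]<.07)&(L[:,0]>0)&(L[:,0]<.09)&(L[:,1]>-.01)&(L[:,1]<.073)&(cc['depth'].ravel()>0)
    Q=L[m]; r=cv2.minAreaRect((Q*1e3).astype(np.float32)); print(n,m.sum(),Q.mean(0),r, X[m,2].max())
# block corners of flat tops in top crop (z=.038)
for x,y in((303,178),(385,143),(416,195),(325,230)): print(np.round(w(tp(x,y,.038))*1e3,1))
for n,cc in(('top',c),('scene',s)):
    X=cloud(cc).reshape(-1,3); m=(X[:,2]>.02)&(X[:,2]<.05)&(abs(X[:,1]-.325)<.15)&(abs(X[:,0]-.47)<.14)&(cc['depth'].ravel()>0)
    print('tray',n,m.sum(),cv2.minAreaRect(X[m,:2].astype(np.float32)*1000))
E
```

```text
top 19.737006700440954 [0.57312339 0.00524183] [[-0.8, -3.1], [-2.7, 2.2], [0.4, 3.2], [3.2, -2.3]]
scene 20.123159999206 [0.58137249 0.00796077] [[-0.7, -1.1], [-4.1, 0.7], [2.2, 0.2], [2.5, 0.3]]
both 19.93064802658934 [0.57724801 0.00660172] [[-0.7, -2.1], [-3.4, 1.5], [1.3, 1.7], [2.8, -1.0]]
pivot [ 0.50674007 -0.01896447]
roller top [ 0.03457977 -0.06458898] [ 0.03823928 -0.06145063]
post [-0.01024927  0.05436032] bracket [0.03020227 0.08592748] collar [-0.0800905  0.0899888]
top 244 [0.01980972 0.02246651] ((20.486600875854492, 22.249935150146484), (37.11873245239258, 64.85148620605469), 1.306923270225525) 0.06375215114019575
scene 281 [0.02676945 0.01521351] ((22.848325729370117, 25.362863540649414), (44.27016830444336, 70.3041763305664), 2.3492629528045654) 0.06106225151179255
[38.7 51.5]
[42.4 -7.3]
[  3.  -14.4]
[ 1.5 49.7]
tray top 364 ((460.0430908203125, 311.3114929199219), (189.4528350830078, 129.01283264160156), 4.238100051879883)
tray scene 567 ((465.1353759765625, 312.1751708984375), (195.17193603515625, 139.95050048828125), 2.1020255088806152)
```

```bash
cat >> h.py <<'E'
_u=np.load('unit.npz'); R,o=_u['R'],_u['o']
def uw(x,y): return R@np.array([x,y])+o   # unit -> world
def go(x,y,z,yaw):
    "shift,turn (tool units) to TCP (x,y,z), tool-y axis at world angle yaw deg"
    from scipy.spatial.transform import Rotation as Ro
    st=bot.state(); q=st['ee_rot']; M=Ro.from_quat([q[1],q[2],q[3],q[0]]).as_matrix()
    d=M.T@(np.array([x,y,z])-st['position']); cur=np.degrees(np.arctan2(M[1,1],M[0,1]))
    t=-((yaw-cur+180)%360-180)
    return np.round(d,4).tolist(), round(t/90,4)
E
python3 - <<'E'
from h import *
b=uw(.0215,.0235); print(b); print(go(*b,.16,22))
E
```

```text
[0.58944955 0.03602318]
([0.5815, -0.5468, 0.0454], np.float64(-1.0937))
```

Request:
send_rows(plan=[[[0.58,-0.547,0],-0.98,80],[[0.58,-0.547,0],-0.98,80],[[0.58,-0.547,0],-0.98,80],[[0.58,-0.547,0],-0.98,80],[[0.58,-0.547,0],-0.98,80],[[0.58,-0.547,0],-0.98,80],[[0.58,-0.547,0],-0.98,80],[[0.58,-0.547,0],-0.98,80],[[0.58,-0.547,0],-0.98,80],[[0.58,-0.547,0],-0.98,80],[[0.58,-0.547,0],-0.98,80],[[0.58,-0.547,0],-0.98,80],[[0.58,-0.547,0],-0.98,80],[[0.58,-0.547,0],-0.98,80],[[0.58,-0.547,0],-0.98,80],[[0.58,-0.547,0],-0.98,80],[[0.58,-0.547,0],-0.98,80],[[0.58,-0.547,0],-0.98,80]])

```text
time_s: 3.15
position: [0.5879, 0.0353, 0.2056]
ee_rot: [0.0, 0.631, 0.776, 0.0]
ft_force: [-0.0, 0.0, -0.1]
grip_width: 0.0751
grip_force: 0.0
```

Run:
```python
from h import *
b=uw(.0215,.0235); print(go(*b,.08,22),go(*b,.024,22)); print(bot.state()['position'])
c=bot.camera('scene'); cv2.imwrite('pics/s2.png',cv2.resize(c['img'][120:320,160:420,::-1],None,fx=3,fy=3,interpolation=cv2.INTER_CUBIC))
```

```text
([0.0004, 0.0017, 0.1256], np.float64(-0.1143)) ([0.0004, 0.0017, 0.1816], np.float64(-0.1143))
[0.58785314 0.03529386 0.20560245]
```

View pics/s2.png

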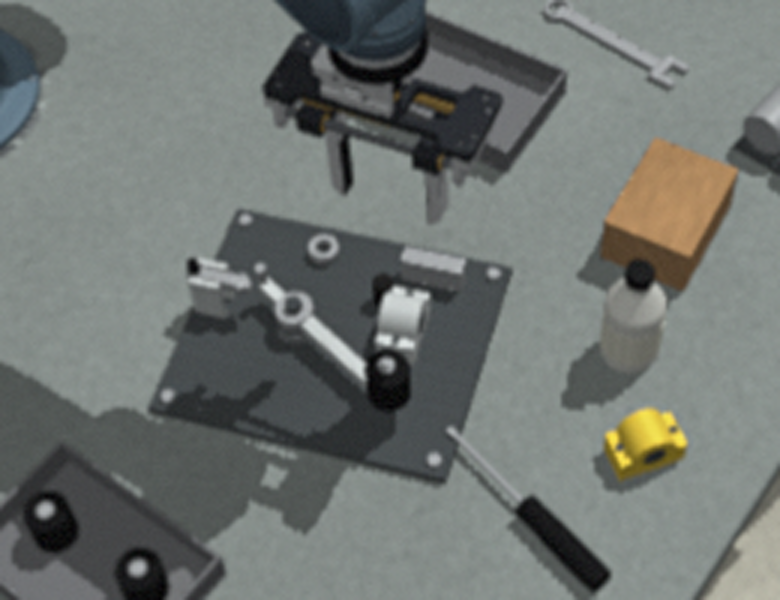

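The gripper hangs open above the unit. The block (about 403,315) lies between the roller (388,378) and the bracket (432,262), and the finger paths are clear.

Request:
send_rows(plan=[[[0,0.002,0.05],-0.11,80],[[0,0.002,0.1],-0.11,80],[[0,0.002,0.13],-0.11,80],[[0,0.002,0.15],-0.11,80],[[0,0.002,0.17],-0.11,80],[[0,0.002,0.18],-0.11,80],[[0,0.002,0.18],-0.11,80],[[0,0.002,0.18],-0.11,30],[[0,0.002,0.18],-0.11,20],[[0,0.002,0.18],-0.11,20],[[0,0.002,0.18],-0.11,20],[[0,0.002,0.18],-0.11,20],[[0,0.002,0.18],-0.11,20]], force=30)

```text
time_s: 4.82
position: [0.591, 0.0363, 0.0259]
ee_rot: [0.001, 0.562, 0.827, 0.001]
ft_force: [3.9, 0.5, -0.5]
grip_width: 0.0356
grip_force: 30.0
```

Request:
send_rows(plan=[[[0,0,-0.01],0,20],[[0,0,-0.03],0,20],[[0,0,-0.06],0,20],[[0,0,-0.1],0,20],[[0,0,-0.12],0,20],[[0,0,-0.12],0,20],[[0,0,-0.12],0,20]])

```text
time_s: 5.7
position: [0.5885, 0.0365, 0.1434]
ee_rot: [-0.002, 0.562, 0.827, -0.001]
ft_force: [-0.1, 0.7, -3.0]
grip_width: 0.0356
grip_force: 29.9
```

Run:
```python
from h import *
s=bot.state(); print(s['position'],s['grip_width'],s['ft_force']); print(go(.462,.312,.146,4),go(.462,.312,.022,4))
```

```text
[0.58853071 0.03646013 0.14336727] 0.035621913850873974 [-0.11425876  0.67019485 -2.9695805 ]
([0.3028, -0.0159, -0.0021], np.float64(0.1963)) ([0.3026, -0.0154, 0.1219], np.float64(0.1963))
```

Request:
send_rows(plan=[[[0.03,-0.002,-0.01],0.02,20],[[0.08,-0.004,-0.01],0.05,20],[[0.13,-0.007,-0.01],0.09,20],[[0.18,-0.01,-0.01],0.13,20],[[0.23,-0.012,-0.01],0.16,20],[[0.27,-0.014,0],0.18,20],[[0.295,-0.015,0.01],0.2,20],[[0.303,-0.015,0.03],0.2,20],[[0.303,-0.015,0.06],0.2,20],[[0.303,-0.015,0.08],0.2,20],[[0.303,-0.015,0.1],0.2,20],[[0.303,-0.015,0.105],0.2,20],[[0.303,-0.015,0.105],0.2,20],[[0.303,-0.015,0.105],0.2,20]])

```text
time_s: 7.45
position: [0.465, 0.3127, 0.0414]
ee_rot: [0.0, 0.684, 0.729, 0.001]
ft_force: [0.1, -0.1, -2.4]
grip_width: 0.0357
grip_force: 29.9
```

Run:
```python
from h import *
s=bot.state(); print(s['position'],s['grip_width'],s['ft_force']); print(go(.462,.312,.022,4))
c=bot.camera('scene'); cv2.imwrite('pics/s3.png',cv2.resize(c['img'][60:220,230:430,::-1],None,fx=3.5,fy=3.5,interpolation=cv2.INTER_CUBIC))
```

```text
[0.46495107 0.31265051 0.04141632] 0.0357301567621967 [ 0.08248978 -0.10920931 -2.40137729]
([-0.0005, -0.003, 0.0194], np.float64(-0.0037))
```

View pics/s3.png

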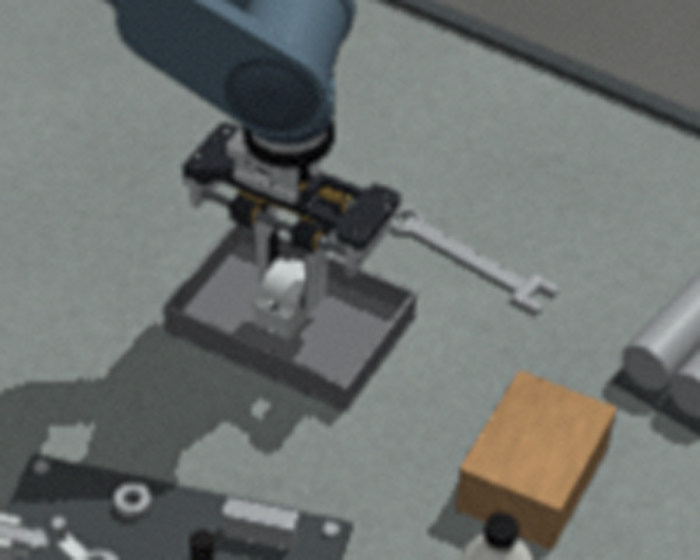

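The block (285,290) is held upright over the middle of the empty tray. I'll lower it gently until it touches the floor.

Request:
send_rows(plan=[[[0,0,0.008],0,20],[[0,0,0.014],0,20],[[0,0,0.017],0,20],[[0,0,0.019],0,20],[[0,0,0.02],0,20],[[0,0,0.02],0,20],[[0,0,0.02],0,20]])

```text
time_s: 8.38
position: [0.4642, 0.3124, 0.0206]
ee_rot: [0.0, 0.684, 0.729, 0.0]
ft_force: [1.3, -0.3, -2.0]
grip_width: 0.0357
grip_force: 29.9
```

Request:
send_rows(plan=[[[0,0,0.001],0,20],[[0,0,0.001],0,20],[[0,0,0.001],0,20]])

```text
time_s: 8.75
position: [0.4644, 0.3125, 0.0199]
ee_rot: [0.0, 0.684, 0.729, 0.0]
ft_force: [-1.0, -0.5, 1.9]
grip_width: 0.0359
grip_force: 29.9
```

Contact: the force changed sign. Now open the fingers and retreat.

Request:
send_rows(plan=[[[0,0,0],0,45],[[0,0,0],0,55],[[0,0,0],0,65],[[0,0,0],0,65],[[0,0,0],0,65],[[0,0,-0.02],0,65],[[0,0,-0.06],0,65],[[0,0,-0.11],0,65],[[0,0,-0.16],0,65],[[0,0,-0.18],0,30],[[0,0,-0.18],0,0],[[0,0,-0.18],0,0],[[0,0,-0.18],0,0]])

```text
time_s: 10.38
position: [0.463, 0.3119, 0.1971]
ee_rot: [-0.001, 0.684, 0.729, -0.002]
ft_force: [-0.2, -0.5, 0.1]
grip_width: 0.0245
grip_force: 0.0
```

```bash
cat >> h.py <<'E'
def push(th,gap=0.):
    "TCP xy and yaw for pushing with closed fingers at joint th"
    a=th-np.pi/6; e=np.array([np.cos(a),np.sin(a)]); n=np.array([-e[1],e[0]])
    p=np.array([-.075,0])+.13*e-(.028+gap)*n
    return (*uw(*p),)+(np.degrees(a)+np.degrees(np.arctan2(R[1,0],R[0,0])),)
E
python3 - <<'E'
from h import *
c=bot.camera('scene'); cv2.imwrite('pics/s4.png',cv2.resize(c['img'][70:330,180:420,::-1],None,fx=2.3,fy=2.3,interpolation=cv2.INTER_CUBIC))
x,y,a=push(0,.03); print(x,y,a,go(x,y,.2,a))
E
```

```text
0.6245969335999536 -0.09880029716883273 -10.069351973410658 ([-0.4202, 0.1348, -0.0026], np.float64(0.1526))
```

View pics/s4.png

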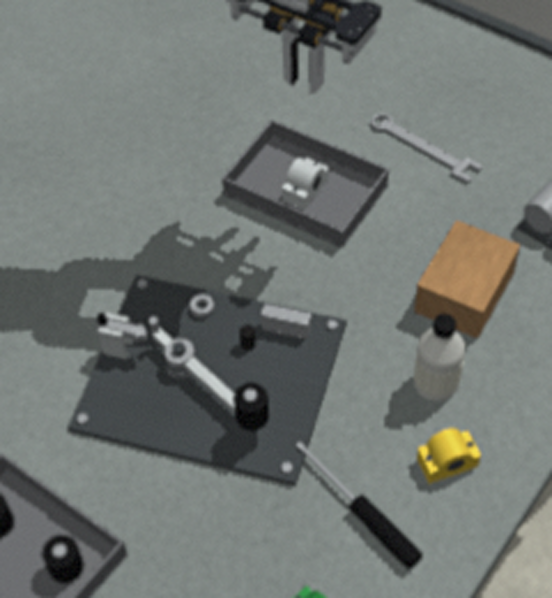

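The block stands flat in the tray at (303,178), and the arm is free. Next I move to the roller's -y side.

Request:
send_rows(plan=[[[-0.42,0.135,0],0.15,0],[[-0.42,0.135,0],0.15,0],[[-0.42,0.135,0],0.15,0],[[-0.42,0.135,0],0.15,0],[[-0.42,0.135,0],0.15,0],[[-0.42,0.135,0],0.15,0],[[-0.42,0.135,0],0.15,0],[[-0.42,0.135,0],0.15,0],[[-0.42,0.135,0],0.15,0],[[-0.42,0.135,0],0.15,0],[[-0.42,0.135,0],0.15,0],[[-0.42,0.135,0.06],0.15,0],[[-0.42,0.135,0.1],0.15,0],[[-0.42,0.135,0.13],0.15,0],[[-0.42,0.135,0.142],0.15,0],[[-0.42,0.135,0.142],0.15,0],[[-0.42,0.135,0.142],0.15,0]])

```text
time_s: 12.55
position: [0.627, -0.0983, 0.0593]
ee_rot: [0.001, 0.765, 0.644, 0.001]
ft_force: [0.9, -0.1, 0.7]
grip_width: 0.0004
grip_force: 0.0
```

Run:
```python
from h import *
s=bot.state(); print(s['position'],s['grip_width'],s['ft_force'],s['qpos'])
for th,g in((0,.008),(0,-.002),*[(t,-.0) for t in (.1,.2,.3,.4,.5,.6,.7,.8)]):
    x,y,a=push(th,g); print(th,go(x,y,.056,a))
c=bot.camera('scene'); cv2.imwrite('pics/s5.png',cv2.resize(c['img'][150:300,190:390,::-1],None,fx=3.5,fy=3.5,interpolation=cv2.INTER_CUBIC))
```

```text
[ 0.62695473 -0.09830798  0.05931424] 0.0003912088775747727 [ 0.89884312 -0.12825166  0.72214934] [-3.33909286e-01  3.71583297e-01  1.68751404e+00 -3.29475859e-06
  1.07945352e+00 -1.62605346e-01]
0 ([0.0211, -0.0022, 0.0033], np.float64(0.0028))
0 ([0.0311, -0.0021, 0.0033], np.float64(0.0028))
0.1 ([0.0422, 0.0001, 0.0033], np.float64(-0.0608))
0.2 ([0.0555, 0.001, 0.0033], np.float64(-0.1245))
0.3 ([0.0688, 0.0005, 0.0033], np.float64(-0.1882))
0.4 ([0.0819, -0.0012, 0.0033], np.float64(-0.2518))
0.5 ([0.0949, -0.0043, 0.0033], np.float64(-0.3155))
0.6 ([0.1074, -0.0087, 0.0032], np.float64(-0.3791))
0.7 ([0.1195, -0.0142, 0.0032], np.float64(-0.4428))
0.8 ([0.1309, -0.021, 0.0032], np.float64(-0.5065))
```

View pics/s5.png

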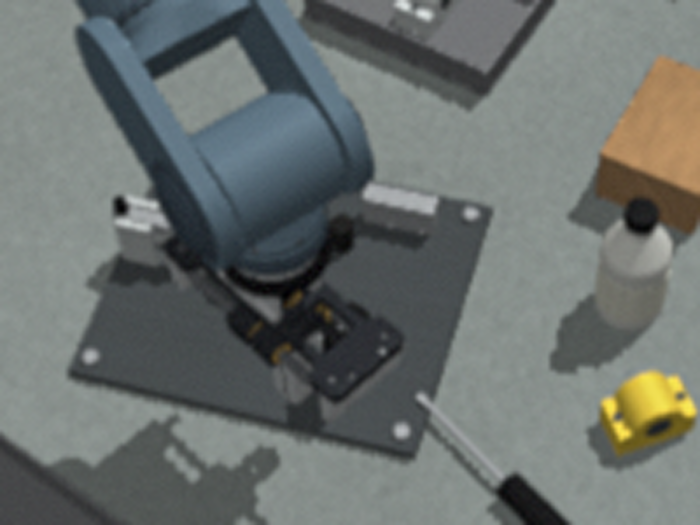

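The closed fingers are down beside the roller with no contact. I push along the arc, partway first.

Request:
send_rows(plan=[[[0.021,-0.002,0.003],0,0],[[0.031,-0.002,0.003],0,0],[[0.042,0,0.003],-0.06,0],[[0.049,0.001,0.003],-0.09,0],[[0.055,0.001,0.003],-0.125,0],[[0.055,0.001,0.003],-0.125,0],[[0.055,0.001,0.003],-0.125,0]], force=60)

```text
time_s: 13.48
position: [0.6363, -0.0445, 0.0547]
ee_rot: [0.0, 0.699, 0.716, -0.0]
ft_force: [0.1, -5.2, 2.1]
grip_width: 0.0006
grip_force: 2.3
```

Run:
```python
from h import *
s=bot.state(); print(s['position'],s['grip_width'],s['ft_force'])
for th in (.3,.4,.5,.6,.7,.8,.84):
    x,y,a=push(th); print(th,go(x,y,.056,a))
```

```text
[ 0.63631838 -0.04451027  0.05474254] 0.0006192391316981246 [ 0.11707356 -5.18044682  2.13748559]
0.3 ([0.0138, 0.0032, -0.0013], np.float64(-0.0639))
0.4 ([0.0271, 0.004, -0.0013], np.float64(-0.1275))
0.5 ([0.0403, 0.0035, -0.0013], np.float64(-0.1912))
0.6 ([0.0535, 0.0017, -0.0013], np.float64(-0.2548))
0.7 ([0.0664, -0.0014, -0.0013], np.float64(-0.3185))
0.8 ([0.079, -0.0058, -0.0013], np.float64(-0.3822))
0.84 ([0.0839, -0.008, -0.0013], np.float64(-0.4076))
```

Request:
send_rows(plan=[[[0.014,0.003,-0.001],-0.065,0],[[0.027,0.004,-0.001],-0.13,0],[[0.034,0.004,-0.001],-0.16,0],[[0.04,0.0035,-0.001],-0.19,0],[[0.047,0.003,-0.001],-0.22,0],[[0.0535,0.002,-0.001],-0.255,0],[[0.06,0,-0.001],-0.285,0],[[0.0665,-0.0015,-0.001],-0.32,0],[[0.073,-0.0035,-0.001],-0.35,0],[[0.079,-0.006,-0.001],-0.38,0],[[0.08,-0.006,-0.001],-0.385,0],[[0.08,-0.006,-0.001],-0.385,0],[[0.08,-0.006,-0.001],-0.385,0]])

```text
time_s: 15.1
position: [0.629, 0.0342, 0.0549]
ee_rot: [0.002, 0.454, 0.891, -0.0]
ft_force: [4.2, -8.0, -4.6]
grip_width: 0.0006
grip_force: 4.5
```

Run:
```python
from h import *
s=bot.state(); print(s['position'],s['ft_force'],np.linalg.norm(s['ft_force'][:2]))
x,y,a=push(.8); print(x,y,a,go(x,y,.056,a))
for n in ('scene','top'):
    c=bot.camera(n)
    m=c['img'][150:300,190:390] if n=='scene' else c['img'][180:305,270:430]
    cv2.imwrite(f'pics/{n}6.png',cv2.resize(m[...,::-1],None,fx=3.5,fy=3.5,interpolation=cv2.INTER_CUBIC))
```

```text
[0.6289914  0.03421036 0.05491687] [ 4.22755996 -8.01452097 -4.59500933] 9.061170433052895
0.6285876257802431 0.034300648421514875 35.7672716370552 ([0.0003, -0.0003, -0.0011], np.float64(0.0027))
```

View pics/scene6.png

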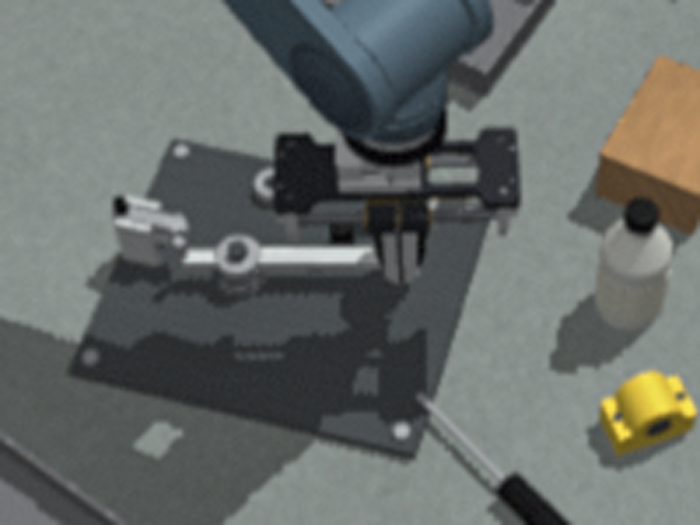

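View pics/top6.png

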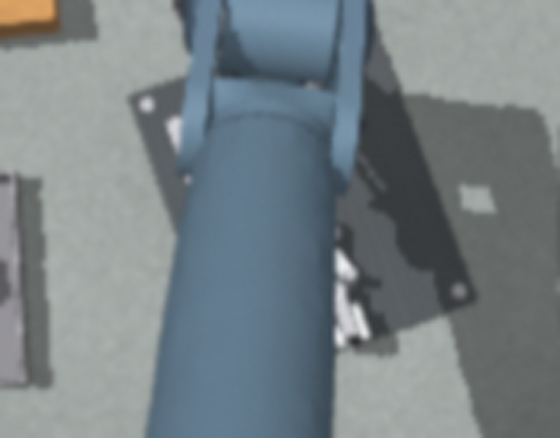

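The arm has swung past the click and the pawl is back in its guide. The fingers hold the roller at (400,250), and the 9.1 N push matches about 0.80 rad.

Run:
```python
from h import *
c=bot.camera('scene')
p=lambda x,y,z:ray(c,190+(x+.5)/3.5-.5,150+(y+.5)/3.5-.5,z)[:2]
d=(p(360,258,.04)-p(238,254,.045))@R; print('joint ~',np.arctan2(d[1],d[0])+np.pi/6, bot.state()['ft_force'])
print(bot.sign_off())
```

```text
joint ~ 0.7691533278858949 [ 5.12484554 -7.74890538 -4.82605042]
the job is handed in; nothing more can be done
None
```

The bearing block is flat on its base in the empty tray, and the robot is holding the roller past the click at about 0.8 rad with about 9 N. That is beyond the 0.70 rad where the pawl unloads. The job was handed in at about 15 s.

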